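# Clip the brass sight plate onto the inspection stage

### The job

Get the brass sight plate ready for inspection: press the black thumb pad to raise the stage's red spring clip all the way, slide the brass plate under it so that it lies flat and lengthwise, centred on the seat with its end close to the stop, then press the clip down firmly onto the plate. Leave the dark steel plate where it lies.

Things in the scene. Friction and masses are not known exactly. Their poses are not given: they have to be found in the camera images.
- brass_plate_mid (a point): Loose brass (yellow) plate, 120 x 32 x 10 mm, about 0.28 kg, with a 16 mm round window through its middle, lying flat on the bench (top z = 0). This point is the plate's very centre, 5 mm above its underside. x axis along the 120 mm length, y across the width, z up. Either end may go under the clip.
- steel_plate_mid (a point): The bystander: a dark steel plate of the same shape and size, lying flat on the bench; point and axes as for the brass plate. Not to be moved.
- seat (a point): Seat centre, on the flat aluminium deck (top 30 mm above the bench, 94 mm wide) of the fixed grey stage; the plate's middle belongs over it. x: the slide direction, towards the clip; y across; z up. In this frame, mm: deck from x = -70; stop bar 8 high, near face at x = 64; beyond it cheeks up to z = 34 carry the clip's axle (along y, x = 104, z = 26). Clip up, its foot hangs at x = 43, z = 37.
- clip (a joint): Angle of the red rocker-type spring clip, rad: 0 = foot on the bare deck (as it starts), 0.17 = foot resting on a 10 mm plate, 0.62 = fully up. Its axle is stiff, so it stays at whatever angle it is left; about 3 to 4 N on the pad raises it, 1 to 3 N on the arm lowers it.
- clip_pad (a point): Centre of the top of the black thumb pad (32 x 34 mm) on the clip's tail; it moves with the clip. With the clip down on the bare deck it is at x = 152, y = 0, z = 44 mm in the seat's frame, with only the bench below. Pressing straight down here with shut fingers raises the clip: 28 mm down gives about 0.56 rad, 31 mm the end of travel.
- clip_arm (a point): Point near the tip of the clip's red arm, on its upper face (28 mm wide); it moves with the clip. Clip fully up: x = 63, y = 0, z = 60 mm in the seat's frame; down on a 10 mm plate: x = 53, z = 39. To lower the clip, press straight down at x = 61, y = 0 in the seat's frame until the foot meets the plate (finger tips at about z = 37) and the push grows to some 8 N.
There are look-alikes about, which are no part of the job. Of the things that look like the part that bears brass_plate_mid, take the one that is farthest from the robot's base at the start.

How it is judged (in metres and radians):
On the way, in this order (a step that is already met when the one before it is completed fails the run):
1. the spring clip is raised (value of joint clip above 0.45 rad), for 0.2 s.
2. the brass plate lies on the seat beneath the raised clip (value of joint clip above 0.4 rad and horizontal distance between brass_plate_mid and seat below 0.015 m and z of brass_plate_mid in the frame of seat below 0.01 m and angle between the x axis of brass_plate_mid and the x axis of seat, either way round below 0.2 rad), for 0.2 s.
At the end, for the whole second after the job is handed in: The brass plate lies flat on the deck, its middle within 15 mm of the seat centre and its length within 0.2 rad (11 degrees) of the slide direction, and the clip is down on it (clip angle between 0.12 and 0.25 rad); the steel plate is within 30 mm of where it lay (value of joint clip between 0.12 and 0.25 rad and horizontal distance between brass_plate_mid and seat below 0.015 m and z of brass_plate_mid in the frame of seat between 0.002 and 0.008 m and angle between the x axis of brass_plate_mid and the x axis of seat, either way round below 0.2 rad and angle between brass_plate_mid's own z axis and vertical below 0.08 rad); the robot touches nothing.
It fails at once if the dark steel plate is moved more than 30 mm (distance of steel_plate_mid from where it was at the start of the episode above 0.03 m).
It also fails if it takes over 53 s, if anything falls off the work surface, if the arm or the gripper's body presses on something with over 40 N, if the wrist force passes 120 N, or if a joint passes its speed limit or range.

### The arm

A 7-joint arm with a two-finger parallel gripper is mounted at the origin on the work surface. World frame = base frame: x ahead of the robot, y to its left, z up, the work surface at z = 0. Lengths are in mm, angles in rad, forces in N, time in s.
With the tool pointing down it reaches from about 425 to 875 mm from the base axis. Payload 9.9 kg.
Tool frame: the origin (TCP) lies on the mounting face of the last link; the fingertips stand 173 mm ahead of it and the grasp point (between the pads) lies 155 mm ahead of it (bot.tcp_to_grasp is the x of the grasp point in the tool frame, in mm); x points along the fingers, z is the direction in which the jaws open and shut, and the axes are right-handed (so a half turn about x gives the same grasp; the last joint's range is limited). The gripper opens to 85 mm and grips with 20 to 120 N. Pads are 22 mm wide; open, the fingers measure 114 mm over their backs; the gripper's body (76 mm by 85 mm) begins 54 mm behind the grasp point. The pads swing forward as they close: fully open they stand 13 mm farther back than shut.
Start: joints at [-1.308, 0.576, 0.025, 1.437, -0.015, 1.129, -0.057], TCP at [229.42, 634.823, 404.689] pointing down, gripper open.
Joint ranges: [-2.76, 2.76], [-0.34, 2.15], [-1.52, 1.57], [0.19, 2.46], [-1.09, 4.23], [0.17, 1.99], [-2.82, 2.82]. Speed limits (rad/s): [2.22, 2.22, 3.01, 3.01, 3.14, 3.14, 3.14].

### API

Orientations are given as [roll, pitch, yaw] about the fixed x, y, z axes, in that order (R = Rz(yaw) Ry(pitch) Rx(roll)).
In Python, from workcell import bot gives the robot as it stands. The module is installed in compiled form; this text tells all that it offers.
- The arm moves only by the shell command python3 -m crank 'ROWS' [FORCE]. ROWS is JSON, a list of rows, each an object of numbers: "dx", "dy", "dz": the shift along the world's x, y, z in mm; "wx", "wy", "wz": the turn, a rotation vector about the world's x, y, z in degrees; "grip": the finger opening in mm, from 0 to 85.4. A call has 1 to 20 rows; each row shifts and turns the pose as measured when the row begins; what a row does not reach is not made up. A row lasts 1/8 s, in which the tool goes at most 62.5 mm and 10.7 degrees, less where a joint would pass 70% of its speed; a pose out of reach is approached as far as the arm can. A call with a gripper value outside its range is refused whole. The fingers move at their own pace and stop on an object; FORCE is the grip in N (left out, the last holds). Time passes only in rows, so rows that do not move let the fingers close. It gives the time, the measured TCP pose, the force and the opening at its end, in the units of the state.
- bot.sense(): the state, without advancing time (a new reading comes with each control period).
- bot.snapshot(name): name is "scene" or "top" or "wrist"; returns a dict with "img" (420x560x3 uint8, red, green, blue), "intrinsics" (3x3 intrinsics, pixels), "D" ([k1, k2, p1, p2, k3] as OpenCV has them; the pictures are not rectified), "position" and "orientation" of the camera in the world. Camera axes: x right, y down, z forward; pixel columns grow to the right and rows downward; lengths in mm; the calibration is good to about 2 mm. A picture is of the moment at which its call begins. There is no depth.
- bot.hand_in(): hands the job in, once; it reports no verdict.
The state is a dict: "t": time; "qpos": joint angles; "dq": joint speeds; "tau": joint torques, N m; "tcp_pos": TCP position; "eef_rot": TCP orientation; "ft_force": force on the tool from outside, world axes, zero at the start; "ft_torque": the same for the moment, N m; "finger_gap": finger opening in mm.
Only numpy, scipy, OpenCV 4.12 (cv2) and the standard library are available. Lean on these libraries where they do the work, as an engineer would, in place of code of your own. Each camera call takes 0.05 s, during which the arm holds its last target. There are 200 camera calls.

## Working session

There is one attempt and no reset: what is moved stays moved. The work goes in short steps, Python scripts to look and compute and a shell command to move; the robot and the scene stay as the last step left them, time stands still between calls to the robot, and variables do not carry over. Pictures are saved under pics/ and viewed, about 8 in all and at most 12, crops included, and the job is handed in when it is done.

```bash
mkdir -p pics
cat > h.py <<'E'
import numpy as np,cv2,json
from workcell import bot
def snap(n,f):
    s=bot.snapshot(n); cv2.imwrite('pics/'+f+'.png',s['img'][:,:,::-1]); 
    np.savez('pics/'+f+'.npz',img=s['img'],K=np.array(s['intrinsics']),D=np.array(s['D'],float),p=np.array(s['position']),o=np.array(s['orientation']));return load(f)
def load(f): return dict(np.load('pics/'+f+'.npz'))
def R(c):
    from scipy.spatial.transform import Rotation as Ro
    o=c['o']; return o if o.shape==(3,3) else Ro.from_euler('xyz',o).as_matrix()
def ray(c,px,z):
    u=cv2.undistortPoints(np.array(px,float).reshape(-1,1,2),c['K'],c['D'])[:,0]
    d=np.c_[u,np.ones(len(u))]@R(c).T
    return c['p']+d*((z-c['p'][2])/d[:,2])[:,None]
def proj(c,P):
    r=R(c).T; return cv2.projectPoints(np.array(P,float).reshape(-1,1,3),cv2.Rodrigues(r)[0],-r@c['p'],c['K'],c['D'])[0][:,0]
E
python3 - <<'E'
from h import *
a=snap('top','top0');b=snap('scene','scene0')
print(a['p'],a['o'],b['p'],b['o'],bot.sense())
cv2.imwrite('pics/both.png',cv2.resize(np.vstack([a['img'],b['img']])[:,:,::-1],None,fx=.71,fy=.71))
E
```

```text
[309.64683639 -83.99858698 998.3057408 ] [-3.00119278  0.02321879 -1.54446255] [ 770.64630167 -520.76289612  711.82651731] [-2.41751026 -0.00694875  0.65095526] {'t': 0.1, 'qpos': array([-1.30779406,  0.5764221 ,  0.02483228,  1.43786567, -0.01504185,
        1.129011  , -0.05653501]), 'dq': array([-7.40956771e-04, -2.52847932e-03,  7.57417724e-04, -1.28311795e-03,
        2.32783542e-05, -1.33216936e-04, -1.63015820e-03]), 'tau': array([ 5.68907621e-03, -7.67301178e+01,  2.25784443e+00, -2.86604780e+01,
        1.58394780e-02,  8.67503491e-03,  4.92281526e-05]), 'tcp_pos': array([229.33864852, 634.66651547, 403.93106944]), 'eef_rot': array([-3.12084413,  1.56927362, -1.89685842]), 'ft_force': array([-0.2382561 , -0.44257877, -0.28492926]), 'ft_torque': array([-0.02622793,  0.0232754 , -0.02974599]), 'finger_gap': 85.05500874640545}
```

View pics/top0.png

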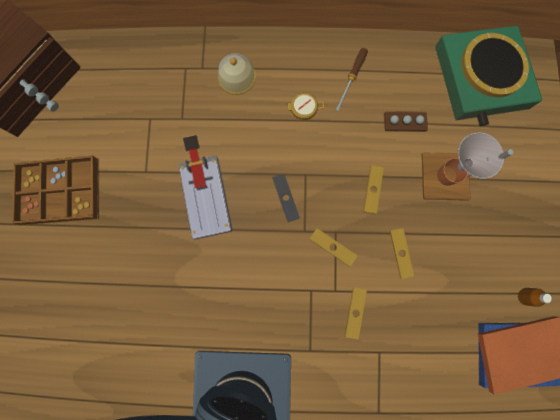

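View pics/scene0.png

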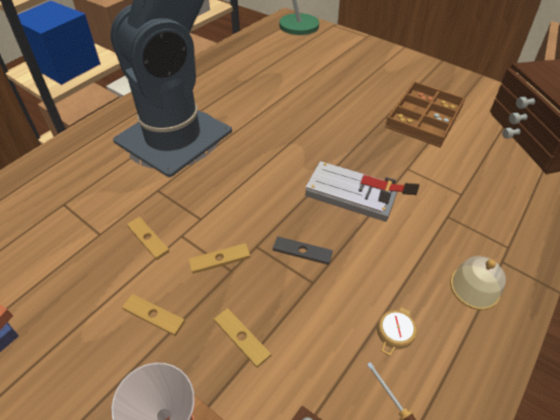

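Top view: brass-plate candidates are at (374,190), (402,253), (333,246) and (356,314), and the dark steel plate is at (286,198). The base is at about (240,395), so the farthest brass plate looks to be (374,190). The stage is at (205,198), with the pad at (191,144).

Run:
```python
from h import *
c=load('top0');img=c['img'];h=cv2.cvtColor(img,cv2.COLOR_RGB2HSV)
def rects(m,z,amin,lab):
    m=cv2.morphologyEx(m.astype(np.uint8),cv2.MORPH_OPEN,np.ones((3,3)))
    for k in cv2.findContours(m,cv2.RETR_EXTERNAL,cv2.CHAIN_APPROX_NONE)[0]:
        if cv2.contourArea(k)<amin: continue
        w=ray(c,k[:,0],z)[:,:2].astype(np.float32); r=cv2.minAreaRect(w)
        b=cv2.boxPoints(r); e=max((b[1]-b[0],b[2]-b[1]),key=np.linalg.norm)
        print(lab,'px',k[:,0].mean(0).round(),'xy',np.round(r[0],1),'size',np.round(r[1],1),'yaw',np.degrees(np.arctan2(e[1],e[0])).round(1),'dist',np.hypot(*r[0]).round())
H,S,V=h[...,0].astype(int),h[...,1].astype(int),h[...,2].astype(int)
for p in [(374,180),(374,205),(286,190),(200,225),(198,165),(191,142),(300,300)]: print(p,h[p[1],p[0]])
yy,xx=np.mgrid[:420,:560]
roi=(xx>270)&(xx<420)&(yy>155)&(yy<350)
rects((H>=20)&(H<32)&(S>140)&roi,10,200,'brass')
rects((V<95)&(S<110)&roi,10,200,'steel')
roi=(xx>170)&(xx<240)&(yy>130)&(yy<245)
rects((S<70)&(V>120)&roi,30,400,'deck')
rects(((H<6)|(H>174))&(S>150)&roi,40,60,'red')
rects((V<60)&roi,44,60,'pad')
cv2.imwrite('pics/crop1.png',np.hstack([cv2.resize(img[130:245,165:245,::-1],None,fx=5,fy=5,interpolation=2),cv2.resize(img[155:270,345:420,::-1],None,fx=5,fy=5,interpolation=2)]))
```

```text
(374, 180) [ 21 165 158]
(374, 205) [ 21 166 160]
(286, 190) [30  3 73]
(200, 225) [120  18 141]
(198, 165) [  2 186 141]
(191, 142) [14 59 56]
(300, 300) [ 17 133 144]
brass px [355. 313.] xy [ 217.9 -267.5] size [ 33.4 120. ] yaw -9.4 dist 345.0
brass px [402. 253.] xy [ 364.5 -380.9] size [120.3  34.1] yaw 11.8 dist 527.0
brass px [333. 247.] xy [ 376. -212.] size [120.1  33.1] yaw 56.4 dist 432.0
brass px [373. 189.] xy [ 522.7 -312.4] size [ 33.5 121.3] yaw -9.5 dist 609.0
steel px [290. 209.] xy [ 467.1 -103.5] size [56.2 32. ] yaw 20.0 dist 478.0
steel px [281. 185.] xy [527.2 -81.6] size [59. 31.] yaw 19.2 dist 533.0
deck px [204. 197.] xy [485.5 106.9] size [181.7  96.5] yaw 13.9 dist 497.0
red px [198. 176.] xy [540.3 123.8] size [55.4 26.2] yaw 14.9 dist 554.0
red px [194. 155.] xy [592.9 136.6] size [31.3 18. ] yaw 14.2 dist 608.0
pad px [191. 143.] xy [623.4 144.9] size [28.7 30. ] yaw -79.5 dist 640.0
```

View pics/crop1.png

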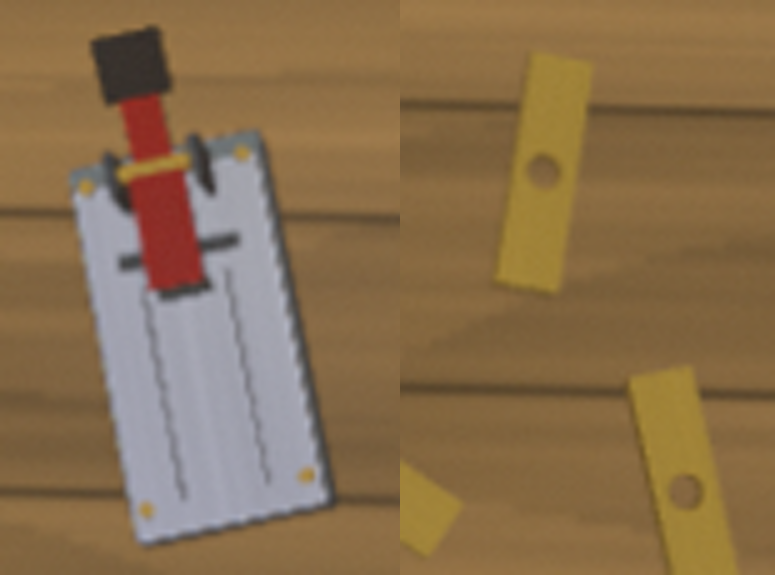

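The left crop shows the stage: pad at about (191,143), stop bar at about (201,181), and the deck's near edge centred at about (212,236). The right crop shows the chosen brass plate at (374,190), with a round window in its middle. It's the farthest of the four (609 mm). The others are at 527, 432 and 345 mm.

Run:
```python
from h import *
from scipy.spatial.transform import Rotation as Ro
c=load('top0')
# deck corners near: crop (145,545),(332,500); stop bar ends near side (122,270),(240,243) ; pad corners
f=lambda p:np.array(p)/5+[165,130]
n=ray(c,[f((143,547)),f((332,500))],30); s=ray(c,[f((120,271)),f((240,243))],38)
p=ray(c,[f(q) for q in [(92,42),(157,28),(172,92),(105,105)]],44)
print(n.round(1),s.round(1),p.round(1),p.mean(0).round(1),sep='\n')
u=np.array([np.cos(np.radians(14)),np.sin(np.radians(14))])
print('seat from near',n.mean(0)[:2]+70*u,'from stop',s.mean(0)[:2]-64*u,'from pad',p.mean(0)[:2]-152*u)
d=load('scene0');h=cv2.cvtColor(d['img'],cv2.COLOR_RGB2HSV);
m=((h[...,2]<60)).astype(np.uint8); m[:, :403]=0;m[:,425:]=0;m[:175]=0;m[200:]=0
q=np.argwhere(m)[:,::-1].mean(0);print('scene pad px',q,ray(d,[q],40))
w=bot.sense();r=Ro.from_euler('xyz',w['eef_rot']).as_matrix();print(r.round(3))
```

```text
[[384.1 127.4  30. ]
 [409.2  36.2  30. ]]
[[518.7 144.3  38. ]
 [533.8  85.6  38. ]]
[[633.7 164.   44. ]
 [641.3 131.7  44. ]
 [608.3 122.3  44. ]
 [601.2 155.4  44. ]]
[621.1 143.4  44. ]
seat from near [464.56978212  98.71680762] from stop [464.13968875  99.49357715] from pad [473.62530531 106.58954614]
scene pad px [410.37272727 188.78181818] [[603.34333544 171.48831192  40.        ]]
[[-0.    -0.94   0.34 ]
 [-0.001  0.34   0.94 ]
 [-1.    -0.    -0.002]]
```

```bash
python3 -m crank '[{"dx":34,"dy":-45,"grip":0},{"dx":34,"dy":-45,"grip":0},{"dx":34,"dy":-45,"grip":0},{"dx":34,"dy":-45,"grip":0},{"dx":34,"dy":-45,"grip":0},{"dx":34,"dy":-45,"grip":0},{"dx":34,"dy":-45,"grip":0},{"dx":34,"dy":-45,"grip":0},{"dx":34,"dy":-45,"grip":0},{"dx":34,"dy":-45,"grip":0}]' 60
python3 - <<'E'
from h import *
c=snap('wrist','w1');print(c['p'],c['o'],bot.sense()['tcp_pos'],bot.sense()['eef_rot'])
E
```

```text
[160.41872467 659.62452115 373.974668  ] [2.84699193e+00 1.36159079e-03 1.22508659e+00] [229.33403049 634.73406823 404.03845407] [-3.10497232  1.56953693 -1.88086923]schema error: expected keys dx, dy, dz, wx, wy, wz, grip
```

View pics/w1.png

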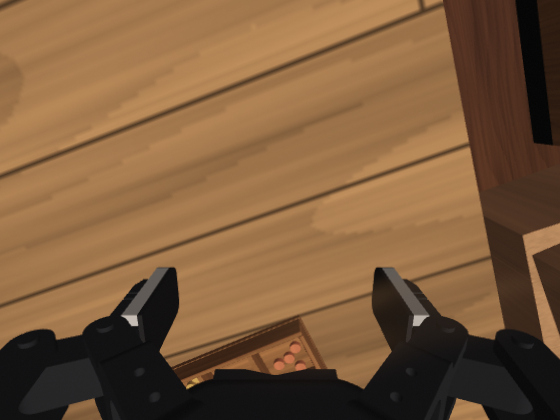

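The wrist view shows only bench and the open fingers, because that call was refused: each row needs every key.

```bash
python3 -m crank '[{"dx":34,"dy":-45,"dz":0,"wx":0,"wy":0,"wz":3.4,"grip":0},{"dx":34,"dy":-45,"dz":0,"wx":0,"wy":0,"wz":3.4,"grip":0},{"dx":34,"dy":-45,"dz":0,"wx":0,"wy":0,"wz":3.4,"grip":0},{"dx":34,"dy":-45,"dz":0,"wx":0,"wy":0,"wz":3.4,"grip":0},{"dx":34,"dy":-45,"dz":0,"wx":0,"wy":0,"wz":3.4,"grip":0},{"dx":34,"dy":-45,"dz":0,"wx":0,"wy":0,"wz":3.4,"grip":0},{"dx":34,"dy":-45,"dz":0,"wx":0,"wy":0,"wz":3.4,"grip":0},{"dx":34,"dy":-45,"dz":0,"wx":0,"wy":0,"wz":3.4,"grip":0},{"dx":34,"dy":-45,"dz":0,"wx":0,"wy":0,"wz":3.4,"grip":0},{"dx":34,"dy":-45,"dz":0,"wx":0,"wy":0,"wz":3.4,"grip":0}]' 60
```

```text
t: 1.4
tcp_pos: [573.1, 173.3, 401.3]
eef_rot: [2.337, 1.567, -2.099]
ft_force: [0.7, 0.6, -1.4]
finger_gap: 0.2
```

Run:
```python
from h import *
from scipy.spatial.transform import Rotation as Ro
c=snap('wrist','w2');s=bot.sense();r=Ro.from_euler('xyz',s['eef_rot']).as_matrix()
print(c['p'],s['tcp_pos'],r.round(3))
```

```text
[502.54425788 152.93511805 371.59124104] [577.45801449 164.70236092 401.17178236] [[ 0.001 -0.964 -0.266]
 [-0.009 -0.266  0.964]
 [-1.     0.001 -0.009]]
```

View pics/w2.png

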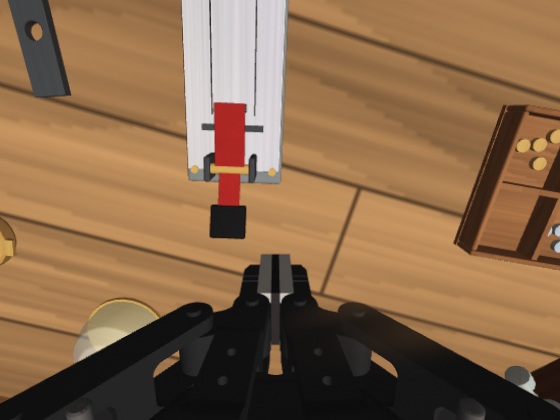

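The wrist view shows the black pad at about (228,221), the arm tip at (230,105), the stop bar ends at (203,127) and (263,129), and the steel plate at (38,45).

Run:
```python
from h import *
c=load('w2')
p=ray(c,[(213,205),(246,206),(245,238),(210,238)],44);print(p.round(1),p.mean(0).round(1))
s=ray(c,[(203,124),(263,126)],38);print('stop near face',s.round(1),s.mean(0).round(1))
a=ray(c,[(214,103),(245,103),(241,172),(218,172)],40);print(a.round(1))
d=ray(c,[(185,60),(287,60),(189,178),(281,182)],30);print('deck sides/end',d.round(1))
```

```text
[[609.8 116.3  44. ]
 [601.6 149.2  44. ]
 [636.  157.   44. ]
 [646.2 121.3  44. ]] [623.4 135.9  44. ]
stop near face [[534.3  88.1  38. ]
 [520.  144.8  38. ]] [527.2 116.4  38. ]
[[512.3  94.4  40. ]
 [504.2 122.8  40. ]
 [569.5 135.4  40. ]
 [575.9 113.   40. ]]
deck sides/end [[482.4  57.8  30. ]
 [455.9 150.6  30. ]
 [592.6  84.1  30. ]
 [570.3 177.8  30. ]]
```

Both views agree once the pad top is taken at world z = 74: the pad is at about (612.5,137.5), the seat at about (465,100), and the yaw is 14°.

```bash
python3 -m crank '[{"dx":35,"dy":-27,"dz":-20,"wx":0,"wy":0,"wz":0,"grip":0},{"dx":0,"dy":0,"dz":-40,"wx":0,"wy":0,"wz":0,"grip":0},{"dx":0,"dy":0,"dz":-40,"wx":0,"wy":0,"wz":0,"grip":0},{"dx":0,"dy":0,"dz":-30,"wx":0,"wy":0,"wz":0,"grip":0},{"dx":0,"dy":0,"dz":0,"wx":0,"wy":0,"wz":0,"grip":0},{"dx":0,"dy":0,"dz":0,"wx":0,"wy":0,"wz":0,"grip":0}]'
```

```text
t: 2.2
tcp_pos: [614.6, 133.7, 268.1]
eef_rot: [3.114, 1.561, -1.337]
ft_force: [0.3, -0.2, 0.6]
finger_gap: -0.3
```

Next I go down to the pad (contact near TCP z = 247) and press to about z = 218.

```bash
python3 -m crank '[{"dx":-2,"dy":4,"dz":-15,"wx":0,"wy":0,"wz":0,"grip":0},{"dx":0,"dy":0,"dz":-10,"wx":0,"wy":0,"wz":0,"grip":0},{"dx":0,"dy":0,"dz":-8,"wx":0,"wy":0,"wz":0,"grip":0},{"dx":0,"dy":0,"dz":-8,"wx":0,"wy":0,"wz":0,"grip":0},{"dx":0,"dy":0,"dz":-6,"wx":0,"wy":0,"wz":0,"grip":0}]'
```

```text
t: 2.82
tcp_pos: [614.1, 139.0, 222.4]
eef_rot: [-2.419, 1.559, -0.585]
ft_force: [-3.0, -0.3, 4.4]
finger_gap: 0.3
```

```bash
python3 -m crank '[{"dx":0,"dy":0,"dz":-4,"wx":0,"wy":0,"wz":0,"grip":0},{"dx":0,"dy":0,"dz":0,"wx":0,"wy":0,"wz":0,"grip":0},{"dx":0,"dy":0,"dz":0,"wx":0,"wy":0,"wz":0,"grip":0}]'
```

```text
t: 3.2
tcp_pos: [613.6, 138.9, 217.8]
eef_rot: [-2.523, 1.56, -0.69]
ft_force: [-0.3, -0.8, 5.5]
finger_gap: 0.1
```

```bash
python3 -m crank '[{"dx":0,"dy":0,"dz":-2,"wx":0,"wy":0,"wz":0,"grip":0},{"dx":0,"dy":0,"dz":0,"wx":0,"wy":0,"wz":0,"grip":0},{"dx":0,"dy":0,"dz":30,"wx":0,"wy":0,"wz":0,"grip":0},{"dx":0,"dy":0,"dz":50,"wx":0,"wy":0,"wz":0,"grip":0},{"dx":0,"dy":0,"dz":50,"wx":0,"wy":0,"wz":0,"grip":0},{"dx":-11,"dy":-45,"dz":0,"wx":0,"wy":0,"wz":-2.5,"grip":60},{"dx":-11,"dy":-45,"dz":0,"wx":0,"wy":0,"wz":-2.5,"grip":60},{"dx":-11,"dy":-45,"dz":0,"wx":0,"wy":0,"wz":-2.5,"grip":60},{"dx":-11,"dy":-45,"dz":0,"wx":0,"wy":0,"wz":-2.5,"grip":60},{"dx":-11,"dy":-45,"dz":0,"wx":0,"wy":0,"wz":-2.5,"grip":60},{"dx":-11,"dy":-45,"dz":0,"wx":0,"wy":0,"wz":-2.5,"grip":60},{"dx":-11,"dy":-45,"dz":0,"wx":0,"wy":0,"wz":-2.5,"grip":60},{"dx":-11,"dy":-45,"dz":0,"wx":0,"wy":0,"wz":-2.5,"grip":60},{"dx":-11,"dy":-45,"dz":0,"wx":0,"wy":0,"wz":-2.5,"grip":60},{"dx":-11,"dy":-42,"dz":0,"wx":0,"wy":0,"wz":-2.5,"grip":60},{"dx":0,"dy":0,"dz":0,"wx":0,"wy":0,"wz":0,"grip":60},{"dx":0,"dy":0,"dz":0,"wx":0,"wy":0,"wz":0,"grip":60}]'
python3 - <<'E'
from h import *
from scipy.spatial.transform import Rotation as Ro
c=snap('wrist','w3');s=bot.sense();r=Ro.from_euler('xyz',s['eef_rot']).as_matrix()
print(c['p'],s['tcp_pos'],r.round(3))
t=snap('top','top1')
h=cv2.cvtColor(c['img'],cv2.COLOR_RGB2HSV).astype(int);m=((h[...,0]>=20)&(h[...,0]<32)&(h[...,1]>140)&(h[...,2]>90)).astype(np.uint8)
m=cv2.morphologyEx(m,cv2.MORPH_OPEN,np.ones((5,5)))
for k in cv2.findContours(m,0,1)[0]:
    if cv2.contourArea(k)<400: continue
    w=ray(c,k[:,0],10)[:,:2].astype(np.float32);R_=cv2.minAreaRect(w);b=cv2.boxPoints(R_);e=max((b[1]-b[0],b[2]-b[1]),key=np.linalg.norm)
    print(k[:,0].mean(0),np.round(R_[0],1),np.round(R_[1],1),np.degrees(np.arctan2(e[1],e[0])))
x=cv2.resize(t['img'][130:245,165:245],None,fx=3.65,fy=3.65,interpolation=2)
cv2.imwrite('pics/v1.png',np.hstack([c['img'][::1,:,::-1][:419],x[:419,:240,::-1]]))
E
```

```text
t: 5.32
tcp_pos: [493.8, -321.7, 344.6]
eef_rot: [2.644, 1.562, -2.256]
ft_force: [0.2, 1.0, 0.0]
finger_gap: 59.8
[ 421.57249381 -308.22699909  315.00983989] [ 493.63424636 -321.83130164  344.72670015] [[-0.006 -0.982  0.187]
 [-0.008  0.187  0.982]
 [-1.     0.004 -0.009]]
```

View pics/v1.png

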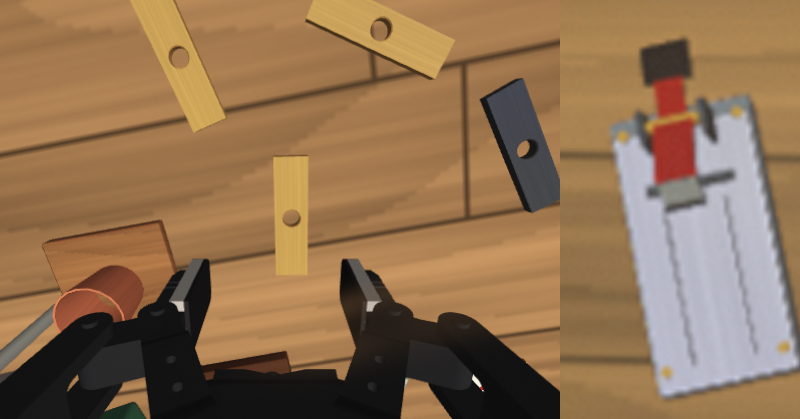

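The clip is up: in the top crop the red arm looks shorter and its grey foot shows at (683,195). The wrist view shows the chosen plate, corners (274,156) to (308,275), lined up with the jaws.

Run:
```python
from h import *
c=load('w3')
p=ray(c,[(274,156),(308,156),(309,275),(275,275)],10)[:,:2];print(p.round(1),p.mean(0).round(1),ray(c,[(291,218)],5).round(1))
e=(p[3]+p[2]-p[0]-p[1])/2;print(np.linalg.norm(e),np.degrees(np.arctan2(e[1],e[0])))
m=p.mean(0);u=e/np.linalg.norm(e);print('grasp',m-25*u)
```

```text
[[ 459.8 -318.8]
 [ 465.5 -288.2]
 [ 585.  -306.3]
 [ 578.7 -340.4]] [ 522.3 -313.4] [[ 523.1 -313.9    5. ]]
120.87711688669788 -9.44632395462633
grasp [ 497.60533553 -309.34168129]
```

```bash
python3 -m crank '[{"dx":5,"dy":13,"dz":-20,"wx":0,"wy":0,"wz":1.4,"grip":60},{"dx":0,"dy":0,"dz":-45,"wx":0,"wy":0,"wz":0,"grip":60},{"dx":0,"dy":0,"dz":-45,"wx":0,"wy":0,"wz":0,"grip":60},{"dx":0,"dy":0,"dz":-30,"wx":0,"wy":0,"wz":0,"grip":60},{"dx":0,"dy":0,"dz":-10,"wx":0,"wy":0,"wz":0,"grip":60},{"dx":0,"dy":0,"dz":0,"wx":0,"wy":0,"wz":0,"grip":60}]'
```

```text
t: 6.18
tcp_pos: [502.8, -300.9, 192.6]
eef_rot: [-3.064, 1.564, -1.643]
ft_force: [0.1, -0.2, 0.7]
finger_gap: 60.1
```

```bash
python3 -m crank '[{"dx":-4,"dy":-7,"dz":0,"wx":0,"wy":0,"wz":-0.5,"grip":60},{"dx":0,"dy":0,"dz":-8,"wx":0,"wy":0,"wz":0,"grip":60},{"dx":0,"dy":0,"dz":-7,"wx":0,"wy":0,"wz":0,"grip":60},{"dx":0,"dy":0,"dz":0,"wx":0,"wy":0,"wz":0,"grip":60}]'
```

```text
t: 6.68
tcp_pos: [499.5, -309.1, 179.8]
eef_rot: [-2.57, 1.561, -1.159]
ft_force: [-0.6, 0.3, 0.7]
finger_gap: 60.0
```

```bash
python3 -m crank '[{"dx":-1,"dy":1,"dz":-4,"wx":0,"wy":0,"wz":0,"grip":60},{"dx":0,"dy":0,"dz":0,"wx":0,"wy":0,"wz":0,"grip":28},{"dx":0,"dy":0,"dz":0,"wx":0,"wy":0,"wz":0,"grip":25},{"dx":0,"dy":0,"dz":0,"wx":0,"wy":0,"wz":0,"grip":25},{"dx":0,"dy":0,"dz":0,"wx":0,"wy":0,"wz":0,"grip":25},{"dx":0,"dy":0,"dz":0,"wx":0,"wy":0,"wz":0,"grip":25}]' 80
```

```text
t: 7.42
tcp_pos: [498.5, -308.0, 176.2]
eef_rot: [-2.537, 1.56, -1.126]
ft_force: [0.9, 0.3, 1.1]
finger_gap: 29.1
```

```bash
python3 -m crank '[{"dx":0,"dy":0,"dz":20,"wx":0,"wy":0,"wz":0,"grip":25},{"dx":0,"dy":0,"dz":30,"wx":0,"wy":0,"wz":0,"grip":25},{"dx":-4,"dy":25,"dz":0,"wx":0,"wy":0,"wz":2.3,"grip":25},{"dx":-4,"dy":30,"dz":0,"wx":0,"wy":0,"wz":2.3,"grip":25},{"dx":-4,"dy":30,"dz":0,"wx":0,"wy":0,"wz":2.3,"grip":25},{"dx":-4,"dy":30,"dz":0,"wx":0,"wy":0,"wz":2.3,"grip":25},{"dx":-4,"dy":30,"dz":0,"wx":0,"wy":0,"wz":2.3,"grip":25},{"dx":-4,"dy":30,"dz":0,"wx":0,"wy":0,"wz":2.3,"grip":25},{"dx":-4,"dy":30,"dz":0,"wx":0,"wy":0,"wz":2.3,"grip":25},{"dx":-4,"dy":30,"dz":0,"wx":0,"wy":0,"wz":2.3,"grip":25},{"dx":-4,"dy":30,"dz":0,"wx":0,"wy":0,"wz":2.3,"grip":25},{"dx":-4,"dy":20,"dz":0,"wx":0,"wy":0,"wz":2.3,"grip":25},{"dx":0,"dy":0,"dz":0,"wx":0,"wy":0,"wz":0,"grip":25},{"dx":0,"dy":0,"dz":0,"wx":0,"wy":0,"wz":0,"grip":25}]'
python3 - <<'E'
from h import *
from scipy.spatial.transform import Rotation as Ro
c=snap('wrist','w4');s=bot.sense();r=Ro.from_euler('xyz',s['eef_rot']).as_matrix()
print(s['tcp_pos'],s['finger_gap'],r.round(3),np.degrees(np.arctan2(r[1,2],r[0,2])))
t=snap('top','top2');q=snap('scene','scene2')
cv2.imwrite('pics/v2.png',np.hstack([c['img'][:,60:460,::-1],cv2.resize(q['img'][120:330,200:400,::-1],(400,420))]))
E
```

```text
t: 9.18
tcp_pos: [454.2, -14.0, 224.9]
eef_rot: [2.959, 1.564, -1.499]
ft_force: [0.5, -1.4, -3.4]
finger_gap: 29.2
[454.15989852 -14.05176987 224.92817743] 29.403334695284208 [[ 0.    -0.968 -0.252]
 [-0.007 -0.252  0.968]
 [-1.     0.001 -0.006]] 104.61879647421391
```

View pics/v2.png

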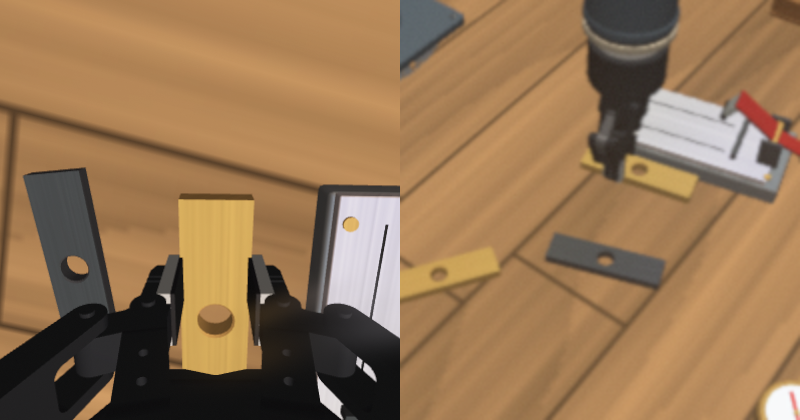

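The wrist view shows the brass plate held straight, with its window at (275,320) and its rear corners at (239,198) and (314,200). In the scene view it looks level, beside the stage, with the clip raised and the steel plate untouched.

Run:
```python
from h import *
c=load('w4')
p=ray(c,[(239,200),(314,202),(239,340),(311,340)],58.7)[:,:2];print(p.round(1))
w=ray(c,[(276,318)],57)[0,:2];print('window',w)
rm=p[:2].mean(0);print('rear mid',rm,'yaw',[np.degrees(np.arctan2(*(b-a)[::-1])) for a,b in((p[0],p[2]),(p[1],p[3]))],'centre from rear',rm+60*np.array([.970,.242]))
print('deck near corner',ray(c,[(60+327,186)],30))
```

```text
[[423.  -39.4]
 [415.7  -8.2]
 [491.9 -23.6]
 [482.8  10.3]]
window [476.40063925  -8.99355557]
rear mid [419.31191806 -23.78831999] yaw [np.float64(12.921982832532697), np.float64(15.412182020640092)] centre from rear [477.51191806  -9.26831999]
deck near corner [[404.94823592  30.38900734  30.        ]]
```

```bash
python3 -m crank '[{"dx":-4,"dy":21,"dz":-2,"wx":0,"wy":0,"wz":-0.3,"grip":25},{"dx":-4,"dy":21,"dz":-2,"wx":0,"wy":0,"wz":0,"grip":25},{"dx":-4,"dy":21,"dz":0,"wx":0,"wy":0,"wz":0,"grip":25},{"dx":-4,"dy":21,"dz":0,"wx":0,"wy":0,"wz":0,"grip":25},{"dx":-3,"dy":15,"dz":0,"wx":0,"wy":0,"wz":0,"grip":25},{"dx":0,"dy":0,"dz":0,"wx":0,"wy":0,"wz":0,"grip":25},{"dx":0,"dy":0,"dz":0,"wx":0,"wy":0,"wz":0,"grip":25}]'
python3 - <<'E'
from h import *
c=snap('wrist','w5');print(bot.sense()['tcp_pos'])
t=snap('top','top3');q=snap('scene','scene3')
cv2.imwrite('pics/v3.png',np.hstack([c['img'][:,60:460,::-1],cv2.resize(q['img'][120:260,270:430,::-1],(400,350))[:350] if 0 else cv2.resize(q['img'][120:260,285:425,::-1],(420,420))[:,:400]]))
E
```

```text
t: 10.2
tcp_pos: [436.2, 81.9, 220.8]
eef_rot: [-3.135, 1.562, -1.327]
ft_force: [-0.1, -0.8, -2.8]
finger_gap: 29.1
[436.2174439   81.87531043 220.8571323 ]
```

View pics/v3.png

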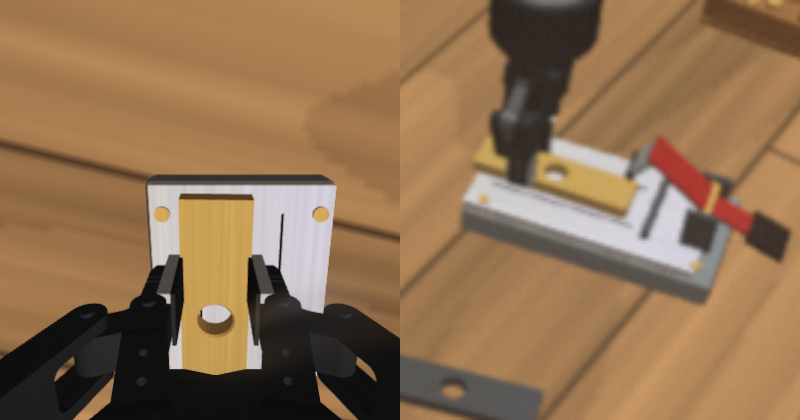

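The wrist view shows the plate over the deck: near deck corners at (207,184) and (395,186), plate rear corners at (239,200) and (314,202). It still sits off-centre to one side. The scene view shows the clip up and clear of it.

Run:
```python
from h import *
c=load('w5')
d=ray(c,[(207,183),(395,185)],30)[:,:2];print('deck near',d.round(1),np.linalg.norm(d[1]-d[0]))
s=ray(c,[(222,214),(381,214)],30)[:,:2]
e=d[1]-d[0];u=np.array([e[1],-e[0]])/np.linalg.norm(e);print('yaw',np.degrees(np.arctan2(u[1],u[0])), 'screws yaw',(s).round(1))
u=np.array([.970,.242]);seat=d.mean(0)+70*u;print('seat',seat)
p=ray(c,[(239,200),(314,202)],54.6)[:,:2];ctr=p.mean(0)+60*u;print('plate',p.round(1),ctr,'window',ray(c,[(276,318)],53)[0])
k=seat-ctr;print('need',k,'along',k@u,'across',k@[-.242,.970])
```

```text
deck near [[407.3  38.3]
 [386.1 128.9]] 93.03415799589007
yaw 13.122724023268917 screws yaw [[421.3  48.6]
 [402.1 127.1]]
seat [464.60354817 100.50701713]
plate [[404.8  56.8]
 [398.1  88.1]] [459.6621066   86.97442667] window [458.77816876  86.19668529  53.        ]
need [ 4.94144157 13.53259046] along 8.068085212005219 across 11.930783888468161
```

```bash
python3 -m crank '[{"dx":-2,"dy":11,"dz":0,"wx":0,"wy":0,"wz":0,"grip":25},{"dx":0,"dy":0,"dz":-6,"wx":0,"wy":0,"wz":0,"grip":25},{"dx":7,"dy":2,"dz":-4,"wx":0,"wy":0,"wz":0,"grip":25},{"dx":0,"dy":0,"dz":0,"wx":0,"wy":0,"wz":0,"grip":25},{"dx":0,"dy":0,"dz":0,"wx":0,"wy":0,"wz":0,"grip":25}]'
```

```text
t: 10.98
tcp_pos: [441.8, 95.3, 209.9]
eef_rot: [3.125, 1.562, -1.351]
ft_force: [-0.4, -0.1, -3.1]
finger_gap: 29.0
```

```bash
python3 -m crank '[{"dx":0,"dy":0,"dz":-2.5,"wx":0,"wy":0,"wz":0,"grip":25},{"dx":0,"dy":0,"dz":-1,"wx":0,"wy":0,"wz":0,"grip":25},{"dx":0,"dy":0,"dz":0,"wx":0,"wy":0,"wz":0,"grip":25}]'
```

```text
t: 11.35
tcp_pos: [441.8, 95.1, 206.3]
eef_rot: [-3.124, 1.562, -1.318]
ft_force: [-0.4, -0.2, -2.4]
finger_gap: 29.4
```

```bash
python3 -m crank '[{"dx":0,"dy":0,"dz":-0.5,"wx":0,"wy":0,"wz":0,"grip":34},{"dx":0,"dy":0,"dz":0,"wx":0,"wy":0,"wz":0,"grip":40},{"dx":0,"dy":0,"dz":0,"wx":0,"wy":0,"wz":0,"grip":50},{"dx":0,"dy":0,"dz":0,"wx":0,"wy":0,"wz":0,"grip":50},{"dx":0,"dy":0,"dz":20,"wx":0,"wy":0,"wz":0,"grip":50},{"dx":0,"dy":0,"dz":40,"wx":0,"wy":0,"wz":0,"grip":50},{"dx":0,"dy":0,"dz":50,"wx":0,"wy":0,"wz":0,"grip":50},{"dx":14,"dy":4,"dz":50,"wx":0,"wy":0,"wz":0,"grip":0},{"dx":25,"dy":7,"dz":40,"wx":0,"wy":0,"wz":0,"grip":0},{"dx":25,"dy":7,"dz":0,"wx":0,"wy":0,"wz":0,"grip":0},{"dx":0,"dy":0,"dz":0,"wx":0,"wy":0,"wz":0,"grip":0},{"dx":0,"dy":0,"dz":0,"wx":0,"wy":0,"wz":0,"grip":0}]'
python3 - <<'E'
from h import *
c=snap('wrist','w6');print(bot.sense()['tcp_pos'])
t=snap('top','top4');q=snap('scene','scene4')
cv2.imwrite('pics/v4.png',np.hstack([c['img'][:,80:480,::-1],cv2.resize(q['img'][130:230,300:400,::-1],(400,420))]))
E
```

```text
t: 12.85
tcp_pos: [505.5, 112.7, 413.6]
eef_rot: [-3.067, 1.562, -1.261]
ft_force: [-0.7, 0.4, 0.2]
finger_gap: 0.1
[505.45764855 112.74257617 413.54948353]
```

View pics/v4.png

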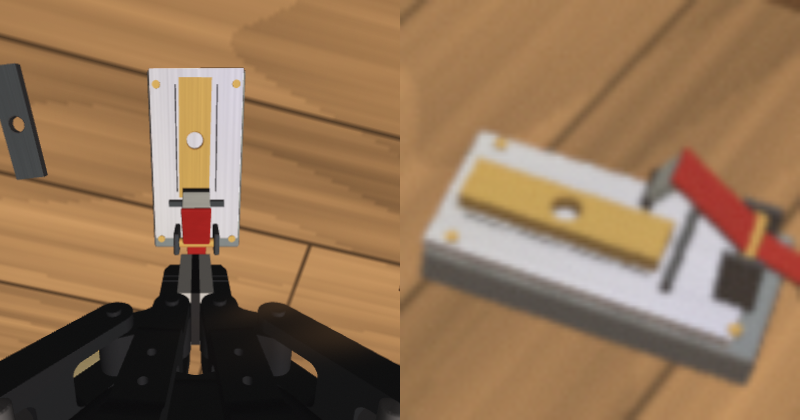

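The plate lies flat between the guide lines under the raised clip: window at (275,140), deck's near corners at (229,69) and (325,68).

Run:
```python
from h import *
c=load('w6')
d=ray(c,[(229,69),(325,68)],30)[:,:2]; p=ray(c,[(259,78),(292,78)],40)[:,:2]
L=ray(c,[(257,86),(297,86),(256,185),(296,185)],30)[:,:2]
u=np.array([.970,.242]);n=np.array([-.242,.970]);seat=d.mean(0)+70*u
w=ray(c,[(275,140)],38)[0,:2]
print(seat,'rear->ctr',p.mean(0)+60*u,'window',w,'lines n',L@n,'seat n',seat@n)
for x in(p.mean(0)+60*u,w):
  for s in (seat,np.array([465,100.3])): print((x-s)@u,(x-s)@n)
a=(465,100.3)+61*u;print('press xy',a,'delta',a-bot.sense()['tcp_pos'][:2])
```

```text
[465.3496672  102.07543518] rear->ctr [465.19425663 100.57966017] window [464.35956171  99.36022675] lines n [-33.6457456    6.36683985 -37.21009596   6.43262446] seat n -13.601447342049232
-0.5127258033253926 -1.4132923998811027
0.2561066929821458 0.2242602580696703
-1.6174827684459472 -2.3941466471557393
-0.8486502721384087 -0.7565939892049663
press xy [524.17  115.062] delta [18.76637698  2.30245228]
```

The plate is within about 2 mm of the seat. Next I go over the arm and press it down.

```bash
python3 -m crank '[{"dx":18,"dy":3,"dz":-20,"wx":0,"wy":0,"wz":0,"grip":0},{"dx":0,"dy":0,"dz":-40,"wx":0,"wy":0,"wz":0,"grip":0},{"dx":0,"dy":0,"dz":-35,"wx":0,"wy":0,"wz":0,"grip":0},{"dx":0,"dy":0,"dz":-20,"wx":0,"wy":0,"wz":0,"grip":0},{"dx":0,"dy":0,"dz":-5,"wx":0,"wy":0,"wz":0,"grip":0},{"dx":0,"dy":0,"dz":0,"wx":0,"wy":0,"wz":0,"grip":0}]'
```

```text
t: 13.75
tcp_pos: [521.6, 115.1, 290.4]
eef_rot: [3.064, 1.562, -1.413]
ft_force: [0.1, -0.5, 0.2]
finger_gap: 0.2
```

```bash
python3 -m crank '[{"dx":3,"dy":1,"dz":-15,"wx":0,"wy":0,"wz":0,"grip":0},{"dx":0,"dy":0,"dz":-10,"wx":0,"wy":0,"wz":0,"grip":0},{"dx":0,"dy":0,"dz":-8,"wx":0,"wy":0,"wz":0,"grip":0},{"dx":0,"dy":0,"dz":-5,"wx":0,"wy":0,"wz":0,"grip":0},{"dx":0,"dy":0,"dz":-3,"wx":0,"wy":0,"wz":0,"grip":0},{"dx":0,"dy":0,"dz":0,"wx":0,"wy":0,"wz":0,"grip":0}]'
```

```text
t: 14.5
tcp_pos: [525.4, 116.3, 248.4]
eef_rot: [-2.845, 1.562, -1.039]
ft_force: [-0.6, -0.3, 0.2]
finger_gap: 0.2
```

```bash
python3 -m crank '[{"dx":0,"dy":0,"dz":-4,"wx":0,"wy":0,"wz":0,"grip":0},{"dx":0,"dy":0,"dz":-2,"wx":0,"wy":0,"wz":0,"grip":0},{"dx":0,"dy":0,"dz":0,"wx":0,"wy":0,"wz":0,"grip":0}]'; python3 -m crank '[{"dx":0,"dy":0,"dz":-2,"wx":0,"wy":0,"wz":0,"grip":0},{"dx":0,"dy":0,"dz":-1,"wx":0,"wy":0,"wz":0,"grip":0}]'
```

```text
t: 14.88
tcp_pos: [525.4, 116.3, 242.4]
eef_rot: [-2.786, 1.562, -0.98]
ft_force: [1.1, -1.0, -0.8]
finger_gap: -0.4
t: 15.12
tcp_pos: [525.4, 116.2, 241.3]
eef_rot: [-2.659, 1.562, -0.854]
ft_force: [-5.8, -0.6, 20.4]
finger_gap: 0.1
```

```bash
python3 -m crank '[{"dx":0,"dy":0,"dz":10,"wx":0,"wy":0,"wz":0,"grip":0},{"dx":0,"dy":0,"dz":40,"wx":0,"wy":0,"wz":0,"grip":0},{"dx":0,"dy":0,"dz":50,"wx":0,"wy":0,"wz":0,"grip":0},{"dx":0,"dy":0,"dz":50,"wx":0,"wy":0,"wz":0,"grip":0},{"dx":0,"dy":0,"dz":30,"wx":0,"wy":0,"wz":0,"grip":0},{"dx":0,"dy":0,"dz":0,"wx":0,"wy":0,"wz":0,"grip":0},{"dx":0,"dy":0,"dz":0,"wx":0,"wy":0,"wz":0,"grip":0}]'
python3 - <<'E'
from h import *
c=snap('wrist','w7');q=snap('scene','scene5')
u=np.array([.970,.242])
P=np.r_[np.array([465,100.3])+53*u,69];print('arm pt expected px wrist',proj(c,[P])-[80,0],'scene',((proj(q,[P])-[310,135])*[4,4]))
cv2.imwrite('pics/v5.png',np.hstack([c['img'][:400,80:480,::-1],cv2.resize(q['img'][135:235,310:410,::-1],(400,400))]))
E
```

```text
t: 16.0
tcp_pos: [524.4, 115.9, 428.2]
eef_rot: [-2.517, 1.561, -0.711]
ft_force: [0.2, -0.0, 0.1]
finger_gap: -0.0
arm pt expected px wrist [[197.11446975 174.80791155]] scene [[224.10982838 168.79549116]]
```

View pics/v5.png

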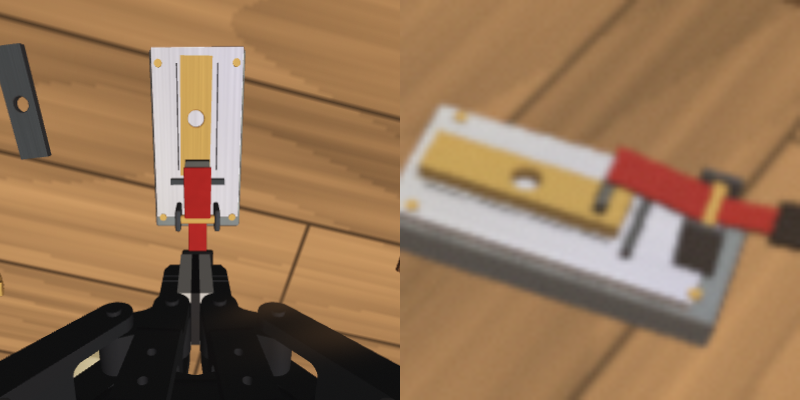

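The clip's foot now rests on the plate (tip at (197,165) in the wrist crop, as projected for a 10 mm plate). The plate is flat and straight, and the steel plate hasn't been disturbed.

Run:
```python
from h import *
c=load('w7');w=ray(c,[(276,118)],38)[0,:2];p=ray(c,[(261,55.5),(292,55.5)],40)[:,:2].mean(0)+60*np.array([.97,.242])
print('window off',w-[465,100.3],'from rear',p-[465,100.3],bot.sense()['ft_force'])
print(bot.hand_in())
```

```text
window off [-0.90940018 -1.10075204] from rear [-0.4826867  -0.00699025] [ 0.31403209  0.41929182 -0.56315753]
the job is handed in; nothing more can be done
None
```

The brass plate is seated under the clip and the job is handed in, at about 16 s of the 53 s allowed; no verdict was reported. I took the brass plate farthest from the base (609 mm away), raised the clip with the thumb pad, slid the plate in from the side and pressed the clip down onto it.

**Plate:** the last wrist picture puts its middle about 1 mm from the seat centre, lying flat and straight along the slide direction.

**Clip:** the final press peaked at about 20 N, above the suggested 8 N, with the fingertips about 1 mm above the expected height. The pictures show the foot on the plate, but I did not measure the clip angle itself.

**Steel plate:** the robot never went near it, and it looks unmoved in the pictures, though I did not measure its position again.

**Clearance:** the robot ended well above everything, with the wrist force back near zero.

**Checks that disagreed:** my first estimate of the pad position was about 10 mm off, because I took its height from the bench instead of the deck. The wrist view corrected it before pressing. The first move command was refused for missing keys, and nothing moved. The gripper read about 29 mm on the 32 mm plate, but the hold was steady.

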